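Load the lens polishing bed and set its click selector

TASK

Put the burnisher that lies on the felt polishing bed back into the white porcelain dish, and lay every lens block from the wooden board flat on the felt between the two brass saddles, lens up, side by side crosswise on the brass middle line. Then lay the aluminium retaining bar, grip up, across the two saddles so that it bridges the blocks and rests down between the cheeks of both, centred endwise. With the bar in place, turn the selector on the green drive clockwise one click for each lens block loaded and leave it resting in that notch, without upsetting the jar or the brass cup.

Things in the scene. Friction and masses are not known exactly. Their poses are not given: they have to be found in the camera images.
- block1_mid (a point): a lens block: a rosewood block 58 mm long (its x), 36 mm wide (its y), 26 mm tall (its z, up), with a round white frosted lens on top; 90 g. The point is the block's centre, 13 mm above its underside. Two to four such blocks are present, at first on the dark wooden board (4 mm thick), lens up; absent ones read None at the start
- block2_mid (a point): a lens block: a rosewood block 58 mm long (its x), 36 mm wide (its y), 26 mm tall (its z, up), with a round white frosted lens on top; 90 g. The point is the block's centre, 13 mm above its underside. Two to four such blocks are present, at first on the dark wooden board (4 mm thick), lens up; absent ones read None at the start
- block3_mid (a point): a lens block: a rosewood block 58 mm long (its x), 36 mm wide (its y), 26 mm tall (its z, up), with a round white frosted lens on top; 90 g. The point is the block's centre, 13 mm above its underside. Two to four such blocks are present, at first on the dark wooden board (4 mm thick), lens up; absent ones read None at the start
- block4_mid (a point): a lens block: a rosewood block 58 mm long (its x), 36 mm wide (its y), 26 mm tall (its z, up), with a round white frosted lens on top; 90 g. The point is the block's centre, 13 mm above its underside. Two to four such blocks are present, at first on the dark wooden board (4 mm thick), lens up; absent ones read None at the start
- bed_mid (a point): polishing bed, fixed: flat grey felt 120 mm (x) by 172 mm (y), 14 mm above the table, a thin brass line down its middle along y. Point: centre of the felt surface; x across the bed, y along it, z up. A brass saddle 60 mm tall (from the table), 20 mm thick, stands at each end, inner faces at y = +-88 mm; the long sides are open. Base plate 140 by 230 mm, 8 mm thick
- saddle_mid (a point): point midway between the two saddles, at the height of their rest faces (34 mm above the felt, 8 mm above the top of a lens block lying on it); axes as the bed's. In each saddle the rest face is 44 mm wide (x), between two cheeks 12 mm tall and 11 mm thick
- bar_grip (a point): the retaining bar: an aluminium bar 220 mm long (its y), 36 mm wide (x), 12 mm thick, with an upright boxwood grip on its middle, 50 mm long (y), 24 mm wide (x), rising 36 mm above the bar; 0.29 kg in all. The point is in the grip, 32 mm above the bar's underside (20 mm above the bar's top face). It starts lying on the table, grip up
- bar_under (a point): middle of the retaining bar's underside, same axes as the bar
- burnisher_grip (a point): the burnisher: 152 mm long along its x, a boxwood grip 80 mm long, 24 mm wide (y), 22 mm tall (z) at -x and a flat steel blade 72 mm long, 12 mm wide, 8 mm thick at +x; undersides level; 90 g. The point is inside the grip near the balance point, 15 mm from where grip and blade meet, 11 mm above the underside. It starts lying on the felt bed
- dish: the oblong white porcelain dish, fixed to the table: outside 110 mm (x) by 210 mm (y) by 24 mm tall, walls 6 mm, inner floor 6 mm above the table; origin at the centre of its underside
- selector (a joint): angle of the click selector on top of the green spindle drive (fixed, top 60 mm above the table), rad, growing clockwise seen from above. It has a notch every 30 degrees (0.5236 rad) and springs into the nearest one when let go (about 0.12 N m to pass between notches). It starts in notch 0 and stops just past notch 6
- selector_grip (a point): the selector's hand grip: a black upright bar 64 mm long (its x), 20 mm wide (y), 34 mm tall on a disc of 72 mm diameter and 8 mm thickness; the white line on top marks the pointing end (+x). The point is on the turning axis, half-way up the grip: 17 mm above the disc's top, 85 mm above the table. Turns with the selector
- jar: bystander: closed jar with a brass cap, 64 mm across, 85 mm tall; origin at the centre of its underside; not to be upset
- cup: bystander: open brass cup, 70 mm across, 70 mm tall; origin at the centre of its underside; not to be upset
Not all that is in view belongs to the job. Leave any blue or orange look-alike of the part that bears burnisher_grip alone.

How it is judged:
On the way, in this order (a step that is already met when the one before it is completed fails the run):
1. the burnisher lies in the dish and every lens block present lies crosswise on the felt (x of burnisher_grip in the frame of dish between -0.05 and 0.05 m and y of burnisher_grip in the frame of dish between -0.095 and 0.095 m and z of burnisher_grip in the frame of dish below 0.04 m and angle between burnisher_grip's own x axis and vertical between 1.3 and 1.85 rad and contact force between each of burnisher, block1, block2, block3, block4 and the fingers below 0.1 N and x of block1_mid in the frame of bed_mid between -0.017 and 0.017 m and y of block1_mid in the frame of bed_mid between -0.08 and 0.08 m and z of block1_mid in the frame of bed_mid between 0.008 and 0.018 m and angle between each of block1_mid, block2_mid, block3_mid, block4_mid's own z axis and vertical below 0.12 rad and angle between the x axis of each of block1_mid, block2_mid, block3_mid, block4_mid and the x axis of bed_mid, either way round below 0.3 rad and x of block2_mid in the frame of bed_mid between -0.017 and 0.017 m and y of block2_mid in the frame of bed_mid between -0.08 and 0.08 m and z of block2_mid in the frame of bed_mid between 0.008 and 0.018 m and x of block3_mid in the frame of bed_mid between -0.017 and 0.017 m and y of block3_mid in the frame of bed_mid between -0.08 and 0.08 m and z of block3_mid in the frame of bed_mid between 0.008 and 0.018 m and x of block4_mid in the frame of bed_mid between -0.017 and 0.017 m and y of block4_mid in the frame of bed_mid between -0.08 and 0.08 m and z of block4_mid in the frame of bed_mid between 0.008 and 0.018 m), for 0.2 s.
2. the bar rests across both saddles, released, selector still in notch 0 (x of bar_under in the frame of saddle_mid between -0.008 and 0.008 m and y of bar_under in the frame of saddle_mid between -0.016 and 0.016 m and z of bar_under in the frame of saddle_mid between -0.004 and 0.004 m and angle between bar_under's own z axis and vertical below 0.06 rad and angle between the y axis of bar_under and the y axis of saddle_mid, either way round below 0.15 rad and contact force between bar and the fingers below 0.1 N and value of joint selector below 0.26 rad), for 0.2 s.
3. the selector has been turned clockwise by two clicks or more (value of joint selector above 0.917 rad), for 0.2 s.
At the end, for the whole second after the job is handed in: Burnisher in the dish; each block on the felt, lens up, within 17 mm of the middle line, 80 mm of the centre endwise, 17 degrees of crosswise; bar on both saddles (4 mm height, 8 mm sideways, 16 mm endwise); selector one click on per block (0.13 rad); all released; bar, burnisher, selector at rest (all of step 1 and x of bar_under in the frame of saddle_mid between -0.008 and 0.008 m and y of bar_under in the frame of saddle_mid between -0.016 and 0.016 m and z of bar_under in the frame of saddle_mid between -0.004 and 0.004 m and angle between bar_under's own z axis and vertical below 0.06 rad and angle between the y axis of bar_under and the y axis of saddle_mid, either way round below 0.15 rad and contact force between bar and the fingers below 0.1 N and value of joint selector between 0.917 and 2.224 rad and (value of joint selector above 1.441 rad or (height (world z) of each of block1_mid, block2_mid above 50 m and value of joint selector above -9 rad) or (height (world z) of each of block1_mid, block3_mid above 50 m and value of joint selector above -9 rad) or (height (world z) of each of block1_mid, block4_mid above 50 m and value of joint selector above -9 rad) or (height (world z) of each of block2_mid, block3_mid above 50 m and value of joint selector above -9 rad) or (height (world z) of each of block2_mid, block4_mid above 50 m and value of joint selector above -9 rad) or (height (world z) of each of block3_mid, block4_mid above 50 m and value of joint selector above -9 rad)) and (value of joint selector above 1.964 rad or (height (world z) of block1_mid above 50 m and value of joint selector above -9 rad) or (height (world z) of block2_mid above 50 m and value of joint selector above -9 rad) or (height (world z) of block3_mid above 50 m and value of joint selector above -9 rad) or (height (world z) of block4_mid above 50 m and value of joint selector above -9 rad)) and (height (world z) of block1_mid above -5 m or value of joint selector below 1.701 rad) and (height (world z) of block2_mid above -5 m or value of joint selector below 1.701 rad) and (height (world z) of block3_mid above -5 m or value of joint selector below 1.701 rad) and (height (world z) of block4_mid above -5 m or value of joint selector below 1.701 rad) and (height (world z) of any of block1_mid, block2_mid above -5 m or value of joint selector below 1.177 rad) and (height (world z) of any of block1_mid, block3_mid above -5 m or value of joint selector below 1.177 rad) and (height (world z) of any of block1_mid, block4_mid above -5 m or value of joint selector below 1.177 rad) and (height (world z) of any of block2_mid, block3_mid above -5 m or value of joint selector below 1.177 rad) and (height (world z) of any of block2_mid, block4_mid above -5 m or value of joint selector below 1.177 rad) and (height (world z) of any of block3_mid, block4_mid above -5 m or value of joint selector below 1.177 rad) and (value of joint selector below 1.177 rad or value of joint selector above 1.441 rad) and (value of joint selector below 1.701 rad or value of joint selector above 1.964 rad) and linear speed of each of bar, burnisher below 0.02 m/s and velocity of joint selector between -0.05 and 0.05 rad/s); the robot touches nothing.
It fails at once if the jar is tipped over or pushed more than 80 mm (angle between jar's own z axis and vertical above 0.6 rad or distance of jar from where it was at the start of the episode above 0.08 m).
It fails at once if the cup is tipped over or pushed more than 80 mm (angle between cup's own z axis and vertical above 0.6 rad or distance of cup from where it was at the start of the episode above 0.08 m).
Of block1, block2, block3, block4 only 2 to 4 are there at a start; the rules pass over those that are not, and their reading is None.
At some moment in a run one of block1, block2, block3, block4 may be knocked a few centimetres aside while the robot is not near it.
Once in a run the grip may slacken for a moment while it holds something.
It also fails if it takes over 210 s, if anything falls off the work surface, if the arm or the gripper's body presses on something with over 40 N, if the wrist force passes 120 N, or if a joint passes its speed limit or range.

ROBOT

A 6-joint arm with a two-finger parallel gripper is mounted at the origin on the work surface. World frame = base frame: x ahead of the robot, y to its left, z up, the work surface at z = 0. Lengths are in m, angles in rad, forces in N, time in s.
With the tool pointing down it reaches from about 0.325 to 0.875 m from the base axis. Payload 4.4 kg.
Tool frame: the origin (TCP) lies at the very end of the fingers, on their centre line; the grasp point (between the pads) lies 19 mm behind it (env.grip_point_offset is the distance from the TCP to the grasp point, in m); z points along the fingers, x is the direction in which the jaws open and shut, and the axes are right-handed (so a half turn about z gives the same grasp; the last joint's range is limited). The gripper opens to 85 mm and grips with 20 to 120 N. Pads are 22 mm wide; open, the fingers measure 114 mm over their backs; the gripper's body (76 mm by 85 mm) begins 54 mm behind the grasp point. The pads swing forward as they close: fully open they stand 13 mm farther back than shut.
Start: joints at [-1.419, 0.207, 1.542, -0, 1.393, -0.15], TCP at [0.171, -0.549, 0.231] pointing down, gripper open.
Joint ranges: [-2.73, 2.73], [-0.86, 2.22], [0.23, 2.46], [-1.11, 4.25], [0.08, 2.63], [-2.82, 2.82]. Speed limits (rad/s): [2.79, 2.79, 3.14, 3.14, 3.14, 3.14].

INTERFACE

Orientations are given as a unit quaternion [x, y, z, w].
In Python, from rig import env gives the robot as it stands. The module is installed in compiled form; this text tells all that it offers.
- The arm moves only by the tool apply_moves, never from a script. Its argument "increments" is a list that holds one entry, the list of rows, each a list of 4 numbers: the shift along the tool's x, y, z in mm, then the turn about the tool's z in rad. In form: [[[tx, ty, tz, turn], ...]]. A call has 1 to 10 rows; each row shifts and turns the commanded pose from where the row before left it, along the tool's axes as they then stand; what a row does not reach is not made up. A row lasts 1/8 s, in which the tool goes at most 62.5 mm and 10.7 degrees, less where a joint would pass 70% of its speed; a pose out of reach is approached as far as the arm can. A call with a gripper value outside its range is refused whole. "gripper" is the opening, from 0 (shut) to 1 (fully open), set as the call begins (left out, the last holds). The fingers move at their own pace and stop on an object; the grip force is fixed at half the most. Time passes only in rows, so rows that do not move let the fingers close. It gives the time, the measured TCP pose, the force and the opening at its end, in the units of the state.
- env.get_obs(): the state, without advancing time (a new reading comes with each control period).
- env.capture(name): name is "scene" or "top"; returns (picture, depth): 400x640x3 uint8, red, green, blue; 400x640 float32, m along the optical axis (not along the pixel's ray), 0 where there is no reading.
- env.camera_model(name): a dict with "camera_matrix" (3x3 intrinsics, pixels), "k1" (the pictures are not rectified: a ray, as slopes to the right and down, at radius r is drawn at 1 + k1 r^2 times it, then the intrinsics apply), "rvec" (rotation vector, rad) and "tvec" (3), from world to camera coordinates, as OpenCV has them. Camera axes: x right, y down, z forward; pixel columns grow to the right and rows downward; lengths in m; the calibration is good to about 2 mm. A picture is of the moment at which its call begins. camera_model takes no time and is no camera call.
- env.sign_off(): hands the job in, once; it reports no verdict.
The state is a dict: "time_s": time; "q": joint angles; "qd": joint speeds; "tau": joint torques, N m; "eef_pos": TCP position; "eef_rot": TCP orientation; "wrist_force": force on the tool from outside, world axes, zero at the start; "wrist_torque": the same for the moment, N m; "gripper_width": finger opening in m.
Only numpy, scipy, OpenCV 4.12 (cv2) and the standard library are available. Lean on these libraries where they do the work, as an engineer would, in place of code of your own. Each camera call takes 0.05 s, during which the arm holds its last target. There are 200 camera calls.

## Working session

There is one attempt and no reset: what is moved stays moved. The work goes in short steps, Python scripts to look and compute and a tool call to move; the robot and the scene stay as the last step left them, time stands still between calls to the robot, and variables do not carry over. Pictures are saved under pics/ and viewed, about 12 in all and at most 16, crops included, and the job is handed in when it is done.

Besides the shell and the picture viewer there is one more tool, called after "Request:" in YAML: its name, and indented under it one key for each argument. apply_moves: Moves the arm, as the interface text tells. Its arguments: {"type":"object","properties":{"increments":{"type":"array"},"gripper":{"type":"number"}},"required":["increments"]}

```bash
mkdir -p pics; cat > h.py <<'E'
import numpy as np, cv2
from rig import env
def cam(n):
    m=env.camera_model(n); K=np.array(m["camera_matrix"]); R=cv2.Rodrigues(np.array(m["rvec"],float))[0]; t=np.array(m["tvec"],float).ravel()
    return K,float(m["k1"]),R,t
def rays(n,uv):
    K,k,R,t=cam(n); d=cv2.undistortPoints(np.array(uv,np.float64).reshape(-1,1,2),K,np.array([k,0,0,0,0.]))[:,0]
    d=np.c_[d,np.ones(len(d))]; return -R.T@t, d@R
def onplane(n,uv,z):
    c,d=rays(n,uv); return c+d*((z-c[2])/d[:,2])[:,None]
def cloud(n,depth):
    v,u=np.mgrid[0:400,0:640]; c,d=rays(n,np.c_[u.ravel(),v.ravel()]); return (c+d*depth.ravel()[:,None]).reshape(400,640,3)
def project(n,P):
    K,k,R,t=cam(n); return cv2.projectPoints(np.array(P,float).reshape(-1,1,3),cv2.Rodrigues(R)[0],t,K,np.array([k,0,0,0,0.]))[0][:,0]
def shot(n,name=None):
    im,d=env.capture(n)
    if name: cv2.imwrite(f"pics/{name}.png",im[:,:,::-1])
    return im,d
E
python3 - <<'E'
from h import *
for n in("scene","top"):
    im,d=shot(n,n+"0"); np.savez(f"{n}0.npz",im=im,d=d); K,k,R,t=cam(n); print(n,K.round(1).tolist(),k,(-R.T@t).round(3),(R[2]).round(3))
o=env.get_obs(); print(o["eef_pos"],o["eef_rot"],o["gripper_width"],env.grip_point_offset)
E
```

```text
scene [[365.0, 0.0, 325.2], [0.0, 365.0, 201.3], [0.0, 0.0, 1.0]] 0.008338485959067023 [1.135 0.268 0.925] [-0.6   -0.209 -0.772]
top [[512.0, 0.0, 324.8], [0.0, 512.0, 199.1], [0.0, 0.0, 1.0]] -0.008356827710278446 [0.345 0.048 1.666] [ 0.083 -0.004 -0.997]
[ 0.17078853 -0.54832733  0.23022034] [ 8.05355816e-01 -5.92790788e-01 -7.29024436e-04 -7.48797445e-04] 0.08548250470073977 0.0187
```

View pics/scene0.png

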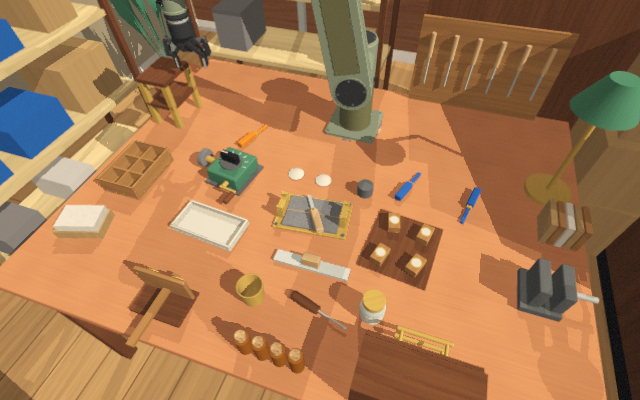

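View pics/top0.png

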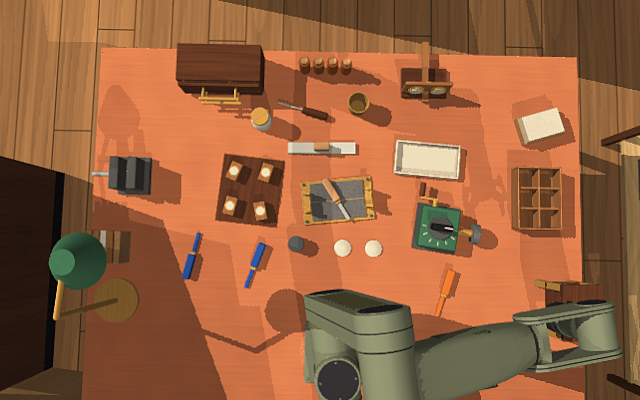

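The scene shows four blocks on the board, at top (234,171), (265,172), (231,206) and (261,211). The burnisher with the boxwood grip lies on the bed at (335,198). Candidates for it are the blue ones at (192,256) and (256,265), the orange one at (446,292), and a dark-handled tool at (303,109); only the one on the felt fits. I'll confirm it in a crop.

```bash
python3 - <<'E'
from h import *
Z=np.load("top0.npz"); im=Z["im"]; 
a=cv2.resize(im[130:255,205:480],None,fx=2.9,fy=2.9,interpolation=cv2.INTER_CUBIC)
cv2.imwrite("pics/crop1.png",a[:,:,::-1])
d=Z["d"]; P=cloud("top",d); np.save("P0.npy",P)
for nm,(u,v) in dict(felt=(315,205),board=(248,190),blk=(234,171),table=(300,165),grip=(331,190),saddle=(305,203),barg=(323,147),dish=(430,160),green=(432,215),knob=(440,228),jar=(261,118),cup=(358,92)).items(): print(nm,P[v,u].round(4))
E
```

```text
felt [0.4628 0.0722 0.0162]
board [0.5082 0.2914 0.0067]
blk [0.5652 0.3333 0.0394]
table [0.5944 0.1244 0.0013]
grip [0.5103 0.0218 0.0384]
saddle [0.4661 0.1035 0.05  ]
barg [0.6456 0.05   0.0555]
dish [ 0.6191 -0.3019  0.0045]
green [ 0.4354 -0.297   0.0596]
knob [ 0.3937 -0.3126  0.1012]
jar [0.7285 0.2464 0.0844]
cup [ 0.8219 -0.0579  0.0722]
```

View pics/crop1.png

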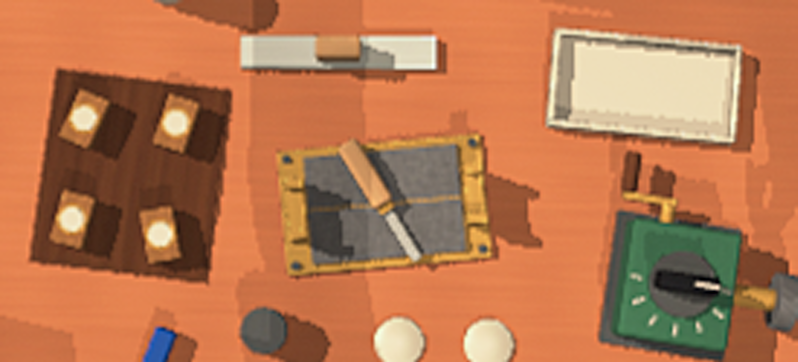

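The crop confirms it: burnisher with boxwood grip (362,170 in the crop) and steel blade (405,235) on the felt. The white line on the selector points image-right (-y). Now I'll measure everything.

```bash
cat >> h.py <<'E'
def comps(P,xr,yr,zr,mn=15,extra=None):
    m=(P[...,0]>xr[0])&(P[...,0]<xr[1])&(P[...,1]>yr[0])&(P[...,1]<yr[1])&(P[...,2]>zr[0])&(P[...,2]<zr[1])
    if extra is not None: m&=extra
    n,l=cv2.connectedComponents(m.astype(np.uint8),connectivity=4); out=[]
    for i in range(1,n):
        q=P[l==i]
        if len(q)<mn: continue
        (c,s,a)=cv2.minAreaRect((q[:,:2]*1000).astype(np.float32))
        if s[0]<s[1]: s=s[::-1]; a+=90
        out.append((np.round(c,1),np.round(s,1),round((a+90)%180-90,1),round(np.median(q[:,2])*1000,1),len(q)))
    return out
E
python3 - <<'E'
from h import *
Z=np.load("top0.npz"); P=np.load("P0.npy"); hsv=cv2.cvtColor(Z["im"],cv2.COLOR_RGB2HSV)
def pr(t,c):
    print(t)
    for x in c: print("  ",x)
pr("blocks",comps(P,(.38,.65),(.2,.42),(.022,.05)))
pr("board",comps(P,(.35,.68),(.18,.45),(.003,.05),200))
pr("saddle",comps(P,(.38,.62),(-.13,.16),(.041,.07)))
pr("saddlelow",comps(P,(.38,.62),(-.13,.16),(.0045,.07),100))
sat=hsv[...,1]<70
pr("felt+",comps(P,(.38,.62),(-.13,.16),(.01,.02),100,hsv[...,1]<90))
pr("grip",comps(P,(.42,.57),(-.05,.07),(.028,.045)))
pr("blade",comps(P,(.40,.5),(-.07,.03),(.019,.028),8))
pr("bar",comps(P,(.58,.68),(-.1,.18),(.005,.03),15))
pr("barwhole",comps(P,(.58,.68),(-.1,.18),(.005,.07),15))
pr("bargrip",comps(P,(.58,.68),(-.1,.18),(.04,.07),15))
pr("dish",comps(P,(.5,.7),(-.45,-.15),(.014,.04),15))
pr("knob",comps(P,(.3,.5),(-.4,-.2),(.085,.12),10))
pr("disc",comps(P,(.3,.5),(-.4,-.2),(.0645,.075),10))
pr("drive",comps(P,(.3,.55),(-.45,-.15),(.035,.12),10))
pr("jar",comps(P,(.6,.85),(.15,.35),(.07,.1),10)); pr("cup",comps(P,(.7,.9),(-.15,.05),(.05,.1),10))
E
```

```text
blocks
   (array([567.1, 337. ]), array([57.7, 37.3]), -22.3, np.float64(29.9), 203)
   (array([563.7, 234.3]), array([57.8, 36. ]), -16.8, np.float64(31.1), 201)
   (array([454.6, 346.1]), array([58.1, 36.2]), -14.1, np.float64(30.3), 204)
   (array([439.6, 248.9]), array([58. , 36.1]), 10.5, np.float64(30.7), 204)
board
   (array([508. , 288.1]), array([228.9, 209.9]), -6.2, np.float64(7.9), 2620)
saddle
   (array([490.5, -95.3]), array([65.6, 20.1]), 5.9, np.float64(49.8), 135)
   (array([468.6,  99. ]), array([64. , 19.9]), 6.2, np.float64(51.7), 133)
saddlelow
   (array([482.4,   2.7]), array([235.4, 144.3]), -84.1, np.float64(13.8), 2866)
felt+
   (array([515. , -31.1]), array([100.3,  57.9]), -83.5, np.float64(14.1), 358)
   (array([505.5,  56.1]), array([67.1, 55.7]), -85.6, np.float64(13.9), 209)
   (array([457.3, -49.1]), array([74.6, 55.5]), -88.7, np.float64(14.3), 265)
   (array([446.1,  32.7]), array([100.4,  56.8]), -84.1, np.float64(14.7), 385)
grip
   (array([508.1,  22.2]), array([88.4, 23.9]), 32.5, np.float64(34.9), 182)
blade
   (array([468. ,  -0.7]), array([19.
[... 564 characters left out ...]
]), array([63.4, 20.1]), 81.3, np.float64(100.8), 146)
disc
   (array([ 422.2, -315.9]), array([47.2, 28.4]), 85.9, np.float64(68.7), 79)
   (array([ 410.7, -340.6]), array([13.9,  6.9]), -40.4, np.float64(66.9), 11)
   (array([ 373.3, -313.5]), array([61. , 29.2]), 77.4, np.float64(68.7), 116)
drive
   (array([ 429.1, -353.7]), array([209.4, 195.5]), -3.4, np.float64(59.3), 2014)
jar
   (array([812. , 299.6]), array([111.3,  45. ]), -75.5, np.float64(90.0), 145)
   (array([734.4, 252.7]), array([55.7, 53.5]), 28.0, np.float64(84.8), 258)
cup
   (array([898.4,  24.6]), array([9.8, 2.2]), -85.9, np.float64(70.8), 10)
   (array([789.7, -58.5]), array([70. , 64.1]), -0.5, np.float64(66.2), 145)
```

```bash
cat >> h.py <<'E'
from scipy.spatial.transform import Rotation as Ro
def legs(targets,start=None):
    """targets (x,y,z mm, yaw deg of tool x); prints shift in tool axes (before the turn) and turn of each leg"""
    o=env.get_obs(); p=np.array(o["eef_pos"])*1000; R=Ro.from_quat(o["eef_rot"]).as_matrix(); yaw=np.degrees(np.arctan2(R[1,0],R[0,0]))
    print("t",round(o["time_s"],2),"now",p.round(1),round(yaw,1),"w",round(o["gripper_width"]*1000,1),"tilt",round(np.degrees(np.arccos(-R[2,2])),2),"F",np.round(o["wrist_force"],1))
    if start is not None: p=np.array(start[:3],float); yaw=start[3]
    for x,y,z,w in targets:
        a=np.radians(yaw); X=np.array([np.cos(a),np.sin(a)]); Y=np.array([np.sin(a),-np.cos(a)]); d=np.array([x,y])-p[:2]
        w=yaw+(w-yaw+90)%180-90
        print((x,y,z,round(w,1)),"-> tool", round(X@d,1),round(Y@d,1),round(p[2]-z,1),"turn",round(np.radians(yaw-w),3)); p=np.array([x,y,z]); yaw=w
E
python3 - <<'E'
from h import *
legs([(492,12,230,-57.5),(492,12,17,-57.5),(492,12,130,-57.5),(619,-277.5,130,-4),(619,-277.5,10,-4)])
E
```

```text
t 0.1 now [ 170.8 -548.3  230.2] -72.7 w 85.5 tilt 0.12 F [0.  0.9 0.5]
(492, 12, 230, np.float64(-57.5)) -> tool -439.5 -473.2 0.2 turn -0.265
(492, 12, 17, np.float64(-57.5)) -> tool 0.0 0.0 213 turn 0.0
(492, 12, 130, np.float64(-57.5)) -> tool 0.0 0.0 -113 turn 0.0
(619, -277.5, 130, np.float64(-4.0)) -> tool 312.4 48.4 0 turn -0.934
(619, -277.5, 10, np.float64(-4.0)) -> tool 0.0 0.0 120.0 turn 0.0
```

Request:
apply_moves:
  increments:
    - [[-44, -47, 0, 0], [-44, -47, 0, 0], [-44, -47, 0, 0], [-44, -47, 0, 0], [-44, -47, 0, 0], [-44, -47, 0, 0], [-44, -47, 0, 0], [-44, -47, 0, 0], [-44, -48, 0, 0], [-44, -49, 0, 0]]
  gripper: 1

```text
time_s: 1.35
eef_pos: [0.4818, -0.0045, 0.2311]
eef_rot: [0.805, -0.593, 0.0, 0.0]
wrist_force: [0.4, -1.3, -0.1]
gripper_width: 0.0854
```

Request:
apply_moves:
  increments:
    - [[0, 0, 0, -0.13], [0, 0, 0, -0.135], [0, 0, 40, 0], [0, 0, 40, 0], [0, 0, 40, 0], [0, 0, 20, 0], [0, 0, 0, 0], [0, 0, 0, 0]]

```text
time_s: 2.35
eef_pos: [0.4819, -0.0067, 0.0921]
eef_rot: [0.877, -0.481, 0.001, -0.0]
wrist_force: [0.8, -0.5, -0.4]
gripper_width: 0.0854
```

```bash
python3 - <<'E'
from h import *
legs([(492,12,60,-57.5),(492,12,17,-57.5),(492,12,130,-57.5),(619,-277.5,130,-4),(619,-277.5,10,-4)])
E
```

```text
t 2.35 now [481.9  -6.7  92.1] -57.5 w 85.4 tilt 0.07 F [ 0.8 -0.5 -0.4]
(492, 12, 60, np.float64(-57.5)) -> tool -10.3 -18.5 32.1 turn -0.0
(492, 12, 17, np.float64(-57.5)) -> tool 0.0 0.0 43 turn 0.0
(492, 12, 130, np.float64(-57.5)) -> tool 0.0 0.0 -113 turn 0.0
(619, -277.5, 130, np.float64(-4.0)) -> tool 312.4 48.4 0 turn -0.934
(619, -277.5, 10, np.float64(-4.0)) -> tool 0.0 0.0 120.0 turn 0.0
```

Request:
apply_moves:
  increments:
    - [[-10, -18, 0, 0], [0, 0, 25, 0], [0, 0, 25, 0], [0, 0, 17, 0], [0, 0, 8, 0], [0, 0, 0, 0]]

```text
time_s: 3.1
eef_pos: [0.4912, 0.0115, 0.0163]
eef_rot: [0.877, -0.481, -0.0, 0.0]
wrist_force: [0.1, 0.5, -0.1]
gripper_width: 0.0853
```

Request:
apply_moves:
  increments:
    - [[0, 0, 0, 0], [0, 0, 0, 0], [0, 0, 0, 0], [0, 0, 0, 0], [0, 0, 0, 0], [0, 0, -20, 0], [0, 0, -30, 0], [0, 0, -30, 0], [0, 0, -30, 0], [0, 0, 0, 0]]
  gripper: 0

```text
time_s: 4.35
eef_pos: [0.4929, 0.0114, 0.1283]
eef_rot: [0.877, -0.481, 0.002, -0.001]
wrist_force: [0.4, -0.6, -0.8]
gripper_width: 0.0227
```

```bash
python3 - <<'E'
from h import *
legs([(619,-277.5,127,-4),(619,-277.5,10,-4)])
im,d=shot("scene"); cv2.imwrite("pics/s1.png",cv2.resize(im[120:290,150:460],None,fx=2,fy=2)[:,:,::-1])
E
```

```text
t 4.35 now [492.9  11.4 128.3] -57.5 w 22.7 tilt 0.3 F [ 0.4 -0.6 -0.8]
(619, -277.5, 127, np.float64(-4.0)) -> tool 311.4 48.7 1.3 turn -0.934
(619, -277.5, 10, np.float64(-4.0)) -> tool 0.0 0.0 117.0 turn 0.0
```

View pics/s1.png

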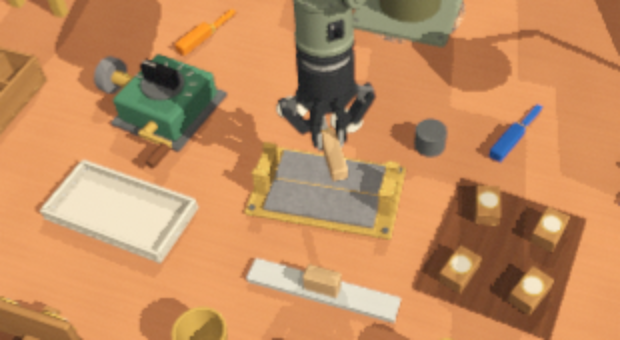

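The burnisher is held (its grip shows at (335,155) in the crop) and clear of the bed. Next, carry it to the dish.

Request:
apply_moves:
  increments:
    - [[25, 4, 0, 0], [36, 6, 0, 0], [36, 6, 0, 0], [36, 6, 0, 0], [36, 6, 0, 0], [36, 6, 0, 0], [36, 6, 0, 0], [36, 6, 0, 0], [34, 3, 0, 0], [0, 0, 0, -0.134]]

```text
time_s: 5.65
eef_pos: [0.616, -0.2791, 0.1229]
eef_rot: [0.907, -0.421, -0.002, 0.0]
wrist_force: [-0.7, 2.2, -1.0]
gripper_width: 0.0229
```

Request:
apply_moves:
  increments:
    - [[0, 0, 0, -0.16], [0, 0, 0, -0.16], [0, 0, 0, -0.16], [0, 0, 0, -0.16], [0, 0, 0, -0.16], [0, 0, 25, 0], [0, 0, 30, 0], [0, 0, 0, 0]]

```text
time_s: 6.65
eef_pos: [0.6125, -0.2745, 0.0649]
eef_rot: [0.999, -0.035, -0.005, -0.003]
wrist_force: [-0.4, 1.2, -0.8]
gripper_width: 0.0226
```

```bash
python3 - <<'E'
from h import *
legs([(619,-277.5,9.5,-4)])
Z=shot("top"); P=cloud("top",Z[1]); np.savez("top1.npz",im=Z[0],d=Z[1])
print(comps(P,(.38,.62),(-.13,.16),(.041,.07))); print(comps(P,(.38,.62),(-.13,.16),(.0045,.07),100)); print(comps(P,(.38,.65),(.2,.42),(.022,.05)))
hsv=cv2.cvtColor(Z[0],cv2.COLOR_RGB2HSV)
print(comps(P,(.38,.62),(-.13,.16),(.01,.022),100,hsv[...,1]<90))
E
```

```text
t 6.65 now [ 612.5 -274.5   64.9] -4.0 w 22.6 tilt 0.7 F [-0.4  1.2 -0.8]
(619, -277.5, 9.5, np.float64(-4.0)) -> tool 6.7 2.5 55.4 turn -0.0
[(array([490.7, -94.9]), array([66.5, 19.8]), 6.7, np.float64(50.3), 141), (array([468.8,  99.1]), array([64.3, 19.8]), 6.1, np.float64(51.9), 134)]
[(array([480.8,   2.7]), array([233.5, 148.4]), -85.7, np.float64(13.4), 2851)]
[(array([566.6, 336.2]), array([57.9, 37.9]), -23.0, np.float64(30.8), 205), (array([564. , 234.3]), array([57.4, 36.1]), -18.2, np.float64(30.3), 197), (array([454.6, 346.4]), array([57.8, 37.3]), -13.8, np.float64(30.4), 203), (array([439.5, 249.1]), array([57.6, 36. ]), 11.4, np.float64(30.7), 201)]
[(array([510.8,   4.6]), array([171.,  58.]), -83.7, np.float64(14.2), 718), (array([450. ,  -1.7]), array([169.6,  57.6]), -83.8, np.float64(14.6), 770)]
```

Request:
apply_moves:
  increments:
    - [[7, 2, 0, 0], [0, 0, 25, 0], [0, 0, 20, 0], [0, 0, 10, 0], [0, 0, 0, 0], [0, 0, 0, 0]]

```text
time_s: 7.45
eef_pos: [0.6243, -0.28, 0.0171]
eef_rot: [0.999, -0.035, 0.001, 0.0]
wrist_force: [0.1, -0.0, -1.7]
gripper_width: 0.0231
```

Request:
apply_moves:
  increments:
    - [[0, 0, 0, 0], [0, 0, 0, 0], [0, 0, 0, 0], [0, 0, 0, 0], [0, 0, -15, 0], [0, 0, -30, 0], [0, 0, -40, 0], [0, 0, -40, 0], [0, 0, -30, 0], [0, 0, 0, 0]]
  gripper: 0.6

```text
time_s: 8.7
eef_pos: [0.626, -0.281, 0.1766]
eef_rot: [0.999, -0.035, 0.004, 0.002]
wrist_force: [-0.4, -0.1, 0.1]
gripper_width: 0.0513
```

```bash
python3 - <<'E'
from h import *
legs([(567,336.6,160,-22.5),(567,336.6,7,-22.5),(567,336.6,110,-22.5),(480,2,110,6.3)])
Z=shot("top"); P=cloud("top",Z[1])
print(comps(P,(.5,.7),(-.42,-.16),(.012,.05),10))
E
```

```text
t 8.7 now [ 626.  -281.   176.6] -4.0 w 51.3 tilt 0.54 F [-0.4 -0.1  0.1]
(567, 336.6, 160, np.float64(-22.5)) -> tool -102.0 -612.0 16.6 turn 0.323
(567, 336.6, 7, np.float64(-22.5)) -> tool 0.0 0.0 153.0 turn 0.0
(567, 336.6, 110, np.float64(-22.5)) -> tool 0.0 0.0 -103.0 turn 0.0
(480, 2, 110, np.float64(6.3)) -> tool 47.7 342.4 0.0 turn -0.503
[(array([ 622.6, -226.6]), array([112. ,  88.8]), -4.8, np.float64(22.3), 162), (array([ 625.5, -391. ]), array([62.1,  9.7]), -9.1, np.float64(21.4), 48), (array([ 622.8, -231.7]), array([41.7, 23.8]), -87.5, np.float64(25.7), 93), (array([ 621.7, -296.1]), array([20.9, 12.9]), 73.9, np.float64(19.1), 18), (array([ 615.6, -352.8]), array([18.1,  8.6]), 71.7, np.float64(15.5), 14)]
```

Request:
apply_moves:
  increments:
    - [[-4, -22, 0, 0], [-6, -38, 0, 0], [-7, -42, 0, 0], [-7, -42, 0, 0], [-7, -42, 0, 0], [-7, -42, 0, 0], [-7, -42, 0, 0], [-7, -42, 0, 0], [-7, -42, 0, 0], [-7, -42, 0, 0]]
  gripper: 1

```text
time_s: 10.0
eef_pos: [0.5826, 0.1226, 0.1688]
eef_rot: [0.999, -0.035, -0.002, -0.0]
wrist_force: [-0.5, -0.5, 0.0]
gripper_width: 0.0853
```

Request:
apply_moves:
  increments:
    - [[-7, -42, 0, 0], [-7, -42, 0, 0], [-7, -42, 0, 0], [-7, -42, 0, 0], [-7, -32, 0, 0], [-1, -16, 0, 0], [0, 0, 35, 0.16], [0, 0, 35, 0.163], [0, 0, 0, 0], [0, 0, 0, 0]]

```text
time_s: 11.25
eef_pos: [0.565, 0.3379, 0.1019]
eef_rot: [0.981, -0.194, 0.0, -0.0]
wrist_force: [-0.2, -0.0, 0.6]
gripper_width: 0.0856
```

```bash
python3 - <<'E'
from h import *
legs([(567,336.6,6,-22.5),(567,336.6,100,-22.5)])
E
```

```text
t 11.25 now [565.  337.9 101.9] -22.4 w 85.6 tilt 0.03 F [-0.2 -0.   0.6]
(567, 336.6, 6, np.float64(-22.5)) -> tool 2.4 0.4 95.9 turn 0.002
(567, 336.6, 100, np.float64(-22.5)) -> tool 0.0 0.0 -94.0 turn 0.0
```

Request:
apply_moves:
  increments:
    - [[2, 0, 25, 0], [0, 0, 30, 0], [0, 0, 25, 0], [0, 0, 16, 0], [0, 0, 0, 0], [0, 0, 0, 0]]

```text
time_s: 12.0
eef_pos: [0.5678, 0.3378, 0.007]
eef_rot: [0.981, -0.195, 0.001, -0.001]
wrist_force: [0.5, -0.9, -0.1]
gripper_width: 0.0851
```

Request:
apply_moves:
  increments:
    - [[0, 0, 0, 0], [0, 0, 0, 0], [0, 0, 0, 0], [0, 0, 0, 0], [0, 0, -20, 0], [0, 0, -35, 0], [0, 0, -40, 0], [0, 0, 0, 0], [0, 0, 0, 0]]
  gripper: 0

```text
time_s: 13.12
eef_pos: [0.5658, 0.337, 0.1001]
eef_rot: [0.981, -0.195, -0.0, 0.0]
wrist_force: [0.2, 0.2, -0.9]
gripper_width: 0.0569
```

```bash
python3 - <<'E'
from h import *
legs([(473.3,64.3,100,6.3),(473.3,64.3,17,6.3),(473.3,64.3,117,6.3),(564,234.3,117,-17.5)])
im,d=shot("scene"); cv2.imwrite("pics/s2.png",cv2.resize(im[120:290,330:480],None,fx=3,fy=3)[:,:,::-1])
E
```

```text
t 13.12 now [565.8 337.  100.1] -22.5 w 56.9 tilt 0.06 F [ 0.2  0.2 -0.9]
(473.3, 64.3, 100, np.float64(6.3)) -> tool 18.9 287.4 0.1 turn -0.503
(473.3, 64.3, 17, np.float64(6.3)) -> tool 0.0 0.0 83.0 turn 0.0
(473.3, 64.3, 117, np.float64(6.3)) -> tool 0.0 0.0 -100.0 turn 0.0
(564, 234.3, 117, np.float64(-17.5)) -> tool 108.8 -159.0 0.0 turn 0.415
```

View pics/s2.png

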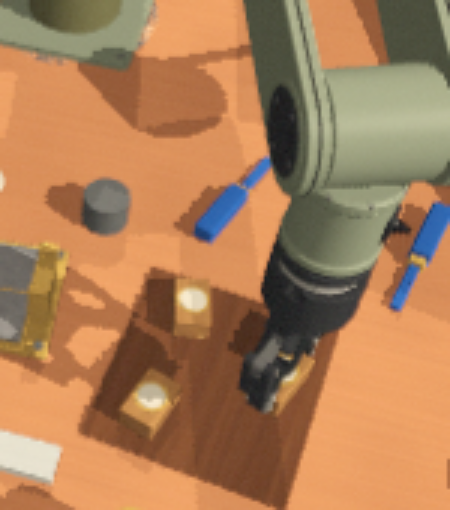

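The block is held between the fingers (285,375 in the crop); the other blocks on the board look undisturbed.

Request:
apply_moves:
  increments:
    - [[2, 22, 0, 0], [3, 40, 0, 0], [3, 43, 0, 0], [3, 43, 0, 0], [2, 43, 0, 0], [2, 43, 0, 0], [2, 35, 0, 0], [2, 18, 0, 0], [0, 0, 0, -0.163], [0, 0, 0, -0.17]]

```text
time_s: 14.42
eef_pos: [0.4736, 0.0649, 0.0995]
eef_rot: [1.0, -0.027, -0.001, -0.0]
wrist_force: [-0.2, -0.1, -1.0]
gripper_width: 0.0565
```

Request:
apply_moves:
  increments:
    - [[0, 0, 0, -0.17], [0, 0, 0, 0], [0, 0, 0, 0]]

```text
time_s: 14.8
eef_pos: [0.4739, 0.0652, 0.0999]
eef_rot: [0.999, 0.054, -0.0, -0.0]
wrist_force: [0.8, -0.2, -0.9]
gripper_width: 0.0566
```

```bash
python3 - <<'E'
from h import *
legs([(473.3,64.3,16.5,6.3),(473.3,64.3,117,6.3),(564,234.3,117,-17.5)])
E
```

```text
t 14.8 now [473.9  65.2  99.9] 6.2 w 56.6 tilt 0.05 F [ 0.8 -0.2 -0.9]
(473.3, 64.3, 16.5, np.float64(6.3)) -> tool -0.7 0.8 83.4 turn -0.002
(473.3, 64.3, 117, np.float64(6.3)) -> tool 0.0 0.0 -100.5 turn 0.0
(564, 234.3, 117, np.float64(-17.5)) -> tool 108.8 -159.0 0.0 turn 0.415
```

Request:
apply_moves:
  increments:
    - [[-1, 1, 25, 0], [0, 0, 30, 0], [0, 0, 18, 0], [0, 0, 7, 0], [0, 0, 3, 0], [0, 0, 0, 0], [0, 0, 0, 0]]

```text
time_s: 15.68
eef_pos: [0.474, 0.0638, 0.0181]
eef_rot: [0.998, 0.055, 0.001, 0.0]
wrist_force: [-0.2, -0.3, -0.3]
gripper_width: 0.0572
```

Request:
apply_moves:
  increments:
    - [[0, 0, 0, 0], [0, 0, 0, 0], [0, 0, 0, 0], [0, 0, 0, 0], [0, 0, -20, 0], [0, 0, -40, 0], [0, 0, -40, 0], [0, 0, 0, 0]]
  gripper: 1

```text
time_s: 16.68
eef_pos: [0.4765, 0.0636, 0.121]
eef_rot: [0.998, 0.055, 0.004, 0.0]
wrist_force: [0.7, 0.2, 0.0]
gripper_width: 0.0856
```

Request:
apply_moves:
  increments:
    - [[15, -20, 0, 0], [23, -33, 0, 0], [25, -37, 0, 0], [25, -37, 0, 0], [21, -32, 0, 0], [0, 0, 0, 0.14], [0, 0, 0, 0.14], [0, 0, 0, 0.135], [0, 0, 0, 0], [0, 0, 0, 0]]

```text
time_s: 17.92
eef_pos: [0.5636, 0.2336, 0.1164]
eef_rot: [0.989, -0.151, -0.001, 0.0]
wrist_force: [0.1, 0.1, 0.6]
gripper_width: 0.0853
```

```bash
python3 - <<'E'
from h import *
legs([(564,234.3,6,-17.5),(564,234.3,100,-17.5),(477.9,22.6,100,6.3),(477.9,22.6,16.5,6.3),(477.9,22.6,116.5,6.3),(439.5,249,116.5,11)])
Z=shot("top"); P=cloud("top",Z[1])
print(comps(P,(.38,.62),(-.08,.085),(.022,.07)))
E
```

```text
t 17.93 now [563.6 233.6 116.4] -17.4 w 85.3 tilt 0.09 F [0.1 0.1 0.6]
(564, 234.3, 6, np.float64(-17.5)) -> tool 0.2 -0.8 110.4 turn 0.002
(564, 234.3, 100, np.float64(-17.5)) -> tool 0.0 0.0 -94.0 turn 0.0
(477.9, 22.6, 100, np.float64(6.3)) -> tool -18.5 227.8 0.0 turn -0.415
(477.9, 22.6, 16.5, np.float64(6.3)) -> tool 0.0 0.0 83.5 turn 0.0
(477.9, 22.6, 116.5, np.float64(6.3)) -> tool 0.0 0.0 -100.0 turn 0.0
(439.5, 249, 116.5, np.float64(11.0)) -> tool -13.3 -229.2 0.0 turn -0.082
[(array([471.6,  64.2]), array([59.8, 35.2]), 1.6, np.float64(40.1), 207)]
```

Request:
apply_moves:
  increments:
    - [[0, -1, 25, 0], [0, 0, 35, 0], [0, 0, 30, 0], [0, 0, 14, 0], [0, 0, 6, 0], [0, 0, 0, 0], [0, 0, 0, 0]]

```text
time_s: 18.85
eef_pos: [0.5656, 0.2351, 0.0087]
eef_rot: [0.988, -0.152, 0.001, -0.001]
wrist_force: [-0.2, -0.8, -0.2]
gripper_width: 0.0852
```

Request:
apply_moves:
  increments:
    - [[0, 0, 0, 0], [0, 0, 0, 0], [0, 0, 0, 0], [0, 0, 0, 0], [0, 0, -20, 0], [0, 0, -35, 0], [0, 0, -40, 0], [0, 0, 0, 0], [0, 0, 0, 0]]
  gripper: 0

```text
time_s: 19.98
eef_pos: [0.5636, 0.2345, 0.102]
eef_rot: [0.988, -0.152, -0.001, 0.0]
wrist_force: [-0.2, -0.3, -0.8]
gripper_width: 0.0568
```

Request:
apply_moves:
  increments:
    - [[-2, 20, 0, 0], [-3, 38, 0, 0], [-4, 42, 0, 0], [-4, 44, 0, 0], [-3, 44, 0, 0], [-2, 40, 0, 0], [0, 0, 0, -0.14], [0, 0, 0, -0.14], [0, 0, 0, -0.135], [0, 0, 0, 0]]

```text
time_s: 21.22
eef_pos: [0.4771, 0.0228, 0.1006]
eef_rot: [0.999, 0.054, -0.002, -0.0]
wrist_force: [0.7, -0.6, -0.3]
gripper_width: 0.0567
```

```bash
python3 - <<'E'
from h import *
legs([(477.9,22.6,16.5,6.3),(477.9,22.6,116.5,6.3),(439.5,249,116.5,11)])
E
```

```text
t 21.23 now [477.1  22.8 100.6] 6.2 w 56.7 tilt 0.23 F [ 0.7 -0.6 -0.3]
(477.9, 22.6, 16.5, np.float64(6.3)) -> tool 0.8 0.3 84.1 turn -0.002
(477.9, 22.6, 116.5, np.float64(6.3)) -> tool 0.0 0.0 -100.0 turn 0.0
(439.5, 249, 116.5, np.float64(11.0)) -> tool -13.3 -229.2 0.0 turn -0.082
```

Request:
apply_moves:
  increments:
    - [[1, 0, 25, 0], [0, 0, 30, 0], [0, 0, 18, 0], [0, 0, 7, 0], [0, 0, 3, 0], [0, 0, 0, 0], [0, 0, 0, 0]]

```text
time_s: 22.1
eef_pos: [0.4806, 0.0227, 0.0201]
eef_rot: [0.998, 0.055, 0.001, 0.0]
wrist_force: [-0.5, -1.0, -1.4]
gripper_width: 0.0564
```

Request:
apply_moves:
  increments:
    - [[0, 0, 0, 0], [0, 0, 0, 0], [0, 0, 0, 0], [0, 0, 0, 0], [0, 0, -20, 0], [0, 0, -40, 0], [0, 0, -40, 0], [0, 0, 0, 0]]
  gripper: 1

```text
time_s: 23.1
eef_pos: [0.483, 0.0224, 0.123]
eef_rot: [0.998, 0.055, 0.004, 0.001]
wrist_force: [1.1, 0.2, 0.5]
gripper_width: 0.085
```

Request:
apply_moves:
  increments:
    - [[-1, -20, 0, 0], [-2, -38, 0, 0], [-3, -42, 0, 0], [-3, -44, 0, 0], [-2, -44, 0, 0], [-2, -40, 0, 0], [0, 0, 0, -0.082], [0, 0, 0, 0], [0, 0, 0, 0]]

```text
time_s: 24.22
eef_pos: [0.4414, 0.2474, 0.1185]
eef_rot: [0.995, 0.095, -0.001, 0.0]
wrist_force: [0.6, -0.2, 0.4]
gripper_width: 0.0853
```

```bash
python3 - <<'E'
from h import *
legs([(439.5,249,7,11),(439.5,249,100,11),(482.5,-19.2,100,6.3),(482.5,-19.2,17,6.3),(482.5,-19.2,116.5,6.3),(454.6,346.3,116.5,-14)])
Z=shot("top"); P=cloud("top",Z[1])
print(comps(P,(.38,.62),(-.08,.085),(.022,.07))); print(comps(P,(.38,.65),(.2,.42),(.022,.05)))
E
```

```text
t 24.23 now [441.4 247.4 118.5] 10.9 w 85.3 tilt 0.09 F [ 0.6 -0.2  0.4]
(439.5, 249, 7, np.float64(11.0)) -> tool -1.5 -1.9 111.5 turn -0.002
(439.5, 249, 100, np.float64(11.0)) -> tool 0.0 0.0 -93.0 turn 0.0
(482.5, -19.2, 100, np.float64(6.3)) -> tool -9.0 271.5 0.0 turn 0.082
(482.5, -19.2, 17, np.float64(6.3)) -> tool 0.0 0.0 83.0 turn 0.0
(482.5, -19.2, 116.5, np.float64(6.3)) -> tool 0.0 0.0 -99.5 turn 0.0
(454.6, 346.3, 116.5, np.float64(-14.0)) -> tool 12.4 -366.4 0.0 turn 0.354
[(array([477.7,  24. ]), array([61.3, 35.8]), 6.3, np.float64(40.3), 207), (array([471. ,  64.3]), array([57.8, 35.3]), 2.9, np.float64(40.5), 205)]
[]
```

```bash
python3 - <<'E'
from h import *
Z=shot("scene","s3"); P=cloud("scene",Z[1])
for c in comps(P,(.36,.65),(.18,.42),(.024,.04)): print(c)
E
```

```text
(array([446.3, 246.2]), array([59.4, 34.1]), 10.8, np.float64(30.2), 190)
(array([460.5, 344.4]), array([58.4, 35.9]), -13.1, np.float64(30.2), 211)
```

Request:
apply_moves:
  increments:
    - [[0, -1, 25, 0], [0, 0, 35, 0], [0, 0, 30, 0], [0, 0, 16, 0], [0, 0, 6, 0], [0, 0, 0, 0], [0, 0, 0, 0]]

```text
time_s: 25.2
eef_pos: [0.4428, 0.2493, 0.0084]
eef_rot: [0.995, 0.096, 0.001, -0.0]
wrist_force: [0.1, 0.3, 0.7]
gripper_width: 0.085
```

Request:
apply_moves:
  increments:
    - [[0, 0, 0, 0], [0, 0, 0, 0], [0, 0, 0, 0], [0, 0, 0, 0], [0, 0, -20, 0], [0, 0, -35, 0], [0, 0, -40, 0], [0, 0, 0, 0], [0, 0, 0, 0]]
  gripper: 0

```text
time_s: 26.32
eef_pos: [0.4407, 0.2486, 0.1014]
eef_rot: [0.995, 0.096, -0.001, 0.0]
wrist_force: [-0.5, 0.1, -1.9]
gripper_width: 0.0564
```

Request:
apply_moves:
  increments:
    - [[-1, 22, 0, 0], [-1, 38, 0, 0], [-1, 42, 0, 0], [-1, 44, 0, 0], [-1, 44, 0, 0], [-1, 44, 0, 0], [0, 36, 0, 0], [0, 0, 0, 0.082], [0, 0, 0, 0], [0, 0, 0, 0]]

```text
time_s: 27.58
eef_pos: [0.4861, -0.0167, 0.101]
eef_rot: [0.998, 0.056, -0.001, -0.0]
wrist_force: [0.6, 0.9, -1.4]
gripper_width: 0.0563
```

```bash
python3 - <<'E'
from h import *
legs([(485.2,-19.7,17.5,6.3),(485.2,-19.7,116.5,6.3),(457,346,116.5,-14)])
E
```

```text
t 27.57 now [486.1 -16.7 101. ] 6.4 w 56.3 tilt 0.16 F [ 0.6  0.9 -1.4]
(485.2, -19.7, 17.5, np.float64(6.3)) -> tool -1.3 2.9 83.5 turn 0.002
(485.2, -19.7, 116.5, np.float64(6.3)) -> tool 0.0 0.0 -99.0 turn 0.0
(457, 346, 116.5, np.float64(-14.0)) -> tool 12.1 -366.6 0.0 turn 0.354
```

Request:
apply_moves:
  increments:
    - [[-2, 3, 25, 0], [0, 0, 30, 0], [0, 0, 18, 0], [0, 0, 7, 0], [0, 0, 3, 0], [0, 0, 0, 0], [0, 0, 0, 0]]

```text
time_s: 28.45
eef_pos: [0.4864, -0.0206, 0.0201]
eef_rot: [0.998, 0.055, 0.001, 0.0]
wrist_force: [-0.2, -0.1, -1.1]
gripper_width: 0.0569
```

Request:
apply_moves:
  increments:
    - [[0, 0, 0, 0], [0, 0, 0, 0], [0, 0, 0, 0], [0, 0, 0, 0], [0, 0, -20, 0], [0, 0, -40, 0], [0, 0, -40, 0], [0, 0, 0, 0]]
  gripper: 1

```text
time_s: 29.45
eef_pos: [0.4888, -0.0211, 0.123]
eef_rot: [0.998, 0.055, 0.004, 0.001]
wrist_force: [0.5, -0.2, -0.2]
gripper_width: 0.0853
```

Request:
apply_moves:
  increments:
    - [[0, -20, 0, 0], [1, -36, 0, 0], [2, -40, 0, 0], [2, -42, 0, 0], [2, -42, 0, 0], [2, -42, 0, 0], [1, -42, 0, 0], [1, -40, 0, 0], [1, -38, 0, 0], [0, -25, 0, 0]]

```text
time_s: 30.7
eef_pos: [0.456, 0.3469, 0.1177]
eef_rot: [0.998, 0.056, -0.001, 0.0]
wrist_force: [-0.0, 0.3, -0.2]
gripper_width: 0.0855
```

Request:
apply_moves:
  increments:
    - [[0, 0, 0, 0.118], [0, 0, 0, 0.118], [0, 0, 0, 0.118], [0, 0, 0, 0], [0, 0, 0, 0]]

```text
time_s: 31.32
eef_pos: [0.4568, 0.3453, 0.1185]
eef_rot: [0.993, -0.121, -0.001, 0.0]
wrist_force: [0.2, -0.6, 0.1]
gripper_width: 0.0855
```

```bash
python3 - <<'E'
from h import *
legs([(457,346,7,-14),(457,346,100,-14),(489.8,-61.4,100,6.3)])
Z=shot("top"); P=cloud("top",Z[1])
print(comps(P,(.38,.62),(-.08,.085),(.022,.07)))
Z=shot("scene"); P=cloud("scene",Z[1])
print(comps(P,(.36,.65),(.18,.42),(.024,.04)))
E
```

```text
t 31.32 now [456.8 345.3 118.5] -13.9 w 85.5 tilt 0.08 F [ 0.2 -0.6  0.1]
(457, 346, 7, np.float64(-14.0)) -> tool 0.0 -0.7 111.5 turn 0.002
(457, 346, 100, np.float64(-14.0)) -> tool 0.0 0.0 -93 turn 0.0
(489.8, -61.4, 100, np.float64(6.3)) -> tool 130.4 387.4 0 turn -0.354
[(array([482.5, -20.4]), array([57.9, 36.2]), 5.7, np.float64(39.7), 214), (array([475.8,  23.2]), array([57.5, 39.1]), 3.2, np.float64(40.4), 208), (array([471. ,  64.2]), array([58.4, 35.1]), 2.2, np.float64(39.9), 206)]
[(array([460. , 344.7]), array([60. , 35.8]), -12.0, np.float64(30.0), 206)]
```

Request:
apply_moves:
  increments:
    - [[0, -1, 25, 0], [0, 0, 35, 0], [0, 0, 30, 0], [0, 0, 16, 0], [0, 0, 6, 0], [0, 0, 0, 0], [0, 0, 0, 0]]

```text
time_s: 32.3
eef_pos: [0.4586, 0.3472, 0.0086]
eef_rot: [0.993, -0.122, 0.001, -0.001]
wrist_force: [0.5, 0.0, 0.1]
gripper_width: 0.0855
```

Request:
apply_moves:
  increments:
    - [[0, 0, 0, 0], [0, 0, 0, 0], [0, 0, 0, 0], [0, 0, 0, 0], [0, 0, -20, 0], [0, 0, -35, 0], [0, 0, -40, 0], [0, 0, 0, 0], [0, 0, 0, 0]]
  gripper: 0

```text
time_s: 33.42
eef_pos: [0.4568, 0.3463, 0.1021]
eef_rot: [0.993, -0.122, -0.0, 0.0]
wrist_force: [-0.4, 0.6, -0.4]
gripper_width: 0.0565
```

Request:
apply_moves:
  increments:
    - [[8, 21, 0, 0], [10, 32, 0, 0], [13, 39, 0, 0], [13, 39, 0, 0], [13, 39, 0, 0], [13, 39, 0, 0], [13, 39, 0, 0], [13, 39, 0, 0], [13, 39, 0, 0], [13, 39, 0, 0]]

```text
time_s: 34.67
eef_pos: [0.4857, -0.039, 0.1008]
eef_rot: [0.993, -0.122, -0.002, -0.0]
wrist_force: [0.9, 1.2, -0.4]
gripper_width: 0.0563
```

Request:
apply_moves:
  increments:
    - [[8, 22, 0, 0], [0, 0, 0, -0.118], [0, 0, 0, -0.118], [0, 0, 0, -0.118], [0, 0, 0, 0], [0, 0, 0, 0]]

```text
time_s: 35.42
eef_pos: [0.4891, -0.0605, 0.1015]
eef_rot: [0.999, 0.054, -0.001, -0.0]
wrist_force: [-0.4, -1.4, -1.1]
gripper_width: 0.0563
```

```bash
python3 - <<'E'
from h import *
legs([(489.8,-61.4,17.5,6.3),(489.8,-61.4,126.5,6.3)])
E
```

```text
t 35.42 now [489.1 -60.5 101.5] 6.2 w 56.3 tilt 0.11 F [-0.4 -1.4 -1.1]
(489.8, -61.4, 17.5, np.float64(6.3)) -> tool 0.6 0.9 84.0 turn -0.002
(489.8, -61.4, 126.5, np.float64(6.3)) -> tool 0.0 0.0 -109.0 turn 0.0
```

Request:
apply_moves:
  increments:
    - [[0, 1, 25, 0], [0, 0, 30, 0], [0, 0, 18, 0], [0, 0, 7, 0], [0, 0, 3, 0], [0, 0, 0, 0], [0, 0, 0, 0]]

```text
time_s: 36.3
eef_pos: [0.491, -0.0616, 0.0201]
eef_rot: [0.998, 0.055, 0.001, 0.0]
wrist_force: [-0.3, 0.2, -0.5]
gripper_width: 0.0565
```

Request:
apply_moves:
  increments:
    - [[0, 0, 0, 0], [0, 0, 0, 0], [0, 0, 0, 0], [0, 0, 0, 0], [0, 0, -20, 0], [0, 0, -40, 0], [0, 0, -40, 0], [0, 0, -30, 0]]
  gripper: 1

```text
time_s: 37.3
eef_pos: [0.4908, -0.0615, 0.1512]
eef_rot: [0.998, 0.055, 0.001, 0.0]
wrist_force: [0.1, 0.7, -0.9]
gripper_width: 0.0856
```

Request:
apply_moves:
  increments:
    - [[0, 20, 0, 0], [0, 35, 0, 0], [0, 40, 0, 0], [0, 40, 0, 0], [0, 35, 0, 0], [0, 0, 0, 0], [0, 0, 0, 0]]

```text
time_s: 38.17
eef_pos: [0.5078, -0.23, 0.1477]
eef_rot: [0.999, 0.055, -0.001, -0.001]
wrist_force: [-0.1, -0.7, 0.5]
gripper_width: 0.0855
```

```bash
python3 - <<'E'
from h import *
legs([])
Z=shot("top"); P=cloud("top",Z[1]); hsv=cv2.cvtColor(Z[0],cv2.COLOR_RGB2HSV)
for c in comps(P,(.38,.62),(-.08,.085),(.022,.07)): print(c)
print("board",comps(P,(.36,.65),(.18,.42),(.022,.05)))
print("bar",comps(P,(.58,.71),(-.1,.2),(.005,.025),15,hsv[...,1]<60)); print("bargrip",comps(P,(.58,.71),(-.1,.18),(.03,.07),15,hsv[...,1]>60))
print("saddle",comps(P,(.38,.62),(-.13,.16),(.054,.07),5)); 
print("burn",comps(P,(.56,.68),(-.39,-.19),(.011,.05),10))
cv2.imwrite("pics/t2.png",cv2.resize(Z[0][120:260,200:480],None,fx=2.8,fy=2.8,interpolation=cv2.INTER_CUBIC)[:,:,::-1])
Z=shot("scene"); P=cloud("scene",Z[1]); hsv=cv2.cvtColor(Z[0],cv2.COLOR_RGB2HSV)
print("bar",comps(P,(.58,.71),(-.1,.2),(.005,.025),15,hsv[...,1]<60)); print("bargrip",comps(P,(.58,.71),(-.1,.18),(.03,.07),15,hsv[...,1]>60))
print("saddle",comps(P,(.38,.62),(-.13,.16),(.053,.07),5))
E
```

```text
t 38.17 now [ 507.8 -230.   147.7] 6.3 w 85.5 tilt 0.18 F [-0.1 -0.7  0.5]
(array([486.4, -60.6]), array([57.7, 35.8]), 3.2, np.float64(40.6), 206)
(array([483.5, -20.5]), array([60.2, 36.4]), 5.9, np.float64(40.1), 213)
(array([476.4,  23.8]), array([57.7, 35.9]), 6.3, np.float64(40.1), 208)
(array([471.1,  64.3]), array([58.4, 35.2]), 2.5, np.float64(40.1), 206)
board []
bar [(array([650.1,  56.6]), array([216.3,  35.7]), -88.6, np.float64(11.8), 549)]
bargrip [(array([649.5,  56.4]), array([45.2, 22.4]), -89.4, np.float64(46.6), 120)]
saddle [(array([518.2, -91.3]), array([18.9, 10.6]), -88.6, np.float64(61.0), 23), (array([495.1, 105.5]), array([9.7, 9.4]), -88.5, np.float64(62.2), 13), (array([463.3, -97.8]), array([19.4,  9.7]), -79.3, np.float64(60.2), 23), (array([441.8,  96.3]), array([19.1, 10. ]), -89.2, np.float64(59.5), 24)]
burn [(array([ 668.8, -290.1]), array([200.4,   9.1]), 85.8, np.float64(21.2), 151), (array([ 624.5, -242.9]), array([68.4, 27.2]), 88.7, np.float64(26.6), 144), (array([ 608.8, -386.4]), array([28.4,  5.9]), 1.5, np.float64(22.5), 19), (array([ 572.1, -205.2]), array([28.7,  7. ]), 81.3, np.float64(22.0), 23), (array([ 569.6, -229.6]), array([13.9,  5.4]), -90.0, np.float64(22.8), 10)]
bar [(array([656.6,  55.5]), array([219.1,  38.7]), -89.0, np.float64(11.7), 757)]
bargrip [(array([656.6,  55.7]), array([50.2, 25.2]), 89.3, np.float64(46.9), 186)]
saddle [(array([ 469.7, -100.4]), array([20.1, 12.7]), -76.7, np.float64(59.1), 26), (array([447.8,  95.1]), array([19. , 10.3]), -87.0, np.float64(58.8), 26), (array([524.3, -93.6]), array([19.5, 10.5]), 88.8, np.float64(58.1), 27), (array([501.4, 101.4]), array([18.2, 15.4]), 85.1, np.float64(59.2), 28)]
```

View pics/t2.png

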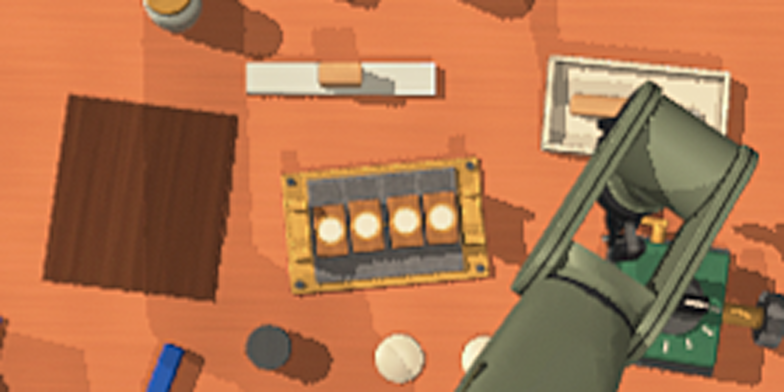

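Four blocks stand side by side on the felt ((330,230) to (441,217) in the crop), the board is empty, and the burnisher grip is in the dish at (597,105). Now the bar. The mean of the two cameras agrees with the TCP readings at block release: bar at about (653,56), saddle middle at about (483,1.4).

```bash
python3 - <<'E'
from h import *
legs([(653.3,56.2,148,1.2),(653.3,56.2,17,1.2),(653.3,56.2,120,1.2),(482.9,1.4,120,6.3)])
E
```

```text
t 38.27 now [ 508.2 -229.3  148.3] 6.3 w 85.4 tilt 0.12 F [ 0.5  0.2 -0.2]
(653.3, 56.2, 148, np.float64(1.2)) -> tool 175.7 -267.7 0.3 turn 0.09
(653.3, 56.2, 17, np.float64(1.2)) -> tool 0.0 0.0 131.0 turn -0.0
(653.3, 56.2, 120, np.float64(1.2)) -> tool 0.0 0.0 -103.0 turn 0.0
(482.9, 1.4, 120, np.float64(6.3)) -> tool -171.5 51.2 0.0 turn -0.089
```

Request:
apply_moves:
  increments:
    - [[10, -15, 0, 0], [18, -28, 0, 0], [22, -33, 0, 0], [22, -34, 0, 0], [22, -34, 0, 0], [22, -34, 0, 0], [22, -34, 0, 0], [22, -34, 0, 0], [16, -22, 0, 0], [0, 0, 0, 0.09]]
  gripper: 1

```text
time_s: 39.52
eef_pos: [0.6548, 0.0601, 0.1493]
eef_rot: [1.0, 0.011, 0.0, -0.0]
wrist_force: [-0.3, -0.8, -0.0]
gripper_width: 0.0859
```

Request:
apply_moves:
  increments:
    - [[0, 0, 25, 0], [0, 0, 30, 0], [0, 0, 0, 0], [0, 0, 0, 0]]

```text
time_s: 40.02
eef_pos: [0.6549, 0.0565, 0.0953]
eef_rot: [1.0, 0.011, 0.001, -0.0]
wrist_force: [0.3, -0.4, 0.4]
gripper_width: 0.0856
```

```bash
python3 - <<'E'
from h import *
legs([(653.3,56.2,17,1.2),(653.3,56.2,120,1.2),(482.9,1.4,120,6.3)])
E
```

```text
t 40.02 now [654.9  56.5  95.3] 1.2 w 85.6 tilt 0.08 F [ 0.3 -0.4  0.4]
(653.3, 56.2, 17, np.float64(1.2)) -> tool -1.6 0.3 78.3 turn 0.0
(653.3, 56.2, 120, np.float64(1.2)) -> tool 0.0 0.0 -103.0 turn -0.0
(482.9, 1.4, 120, np.float64(6.3)) -> tool -171.5 51.2 0.0 turn -0.089
```

Request:
apply_moves:
  increments:
    - [[-2, 0, 25, 0], [0, 0, 28, 0], [0, 0, 18, 0], [0, 0, 7, 0], [0, 0, 0, 0], [0, 0, 0, 0], [0, 0, 0, 0]]

```text
time_s: 40.9
eef_pos: [0.6533, 0.0553, 0.0174]
eef_rot: [1.0, 0.01, 0.001, 0.0]
wrist_force: [0.3, 0.6, 0.0]
gripper_width: 0.0855
```

Request:
apply_moves:
  increments:
    - [[0, 0, 0, 0], [0, 0, 0, 0], [0, 0, 0, 0], [0, 0, 0, 0], [0, 0, 0, 0], [0, 0, 0, 0]]
  gripper: 0

```text
time_s: 41.65
eef_pos: [0.6531, 0.0554, 0.0167]
eef_rot: [1.0, 0.01, 0.001, 0.0]
wrist_force: [2.3, 1.8, 1.7]
gripper_width: 0.0231
```

Request:
apply_moves:
  increments:
    - [[0, 0, -15, 0], [0, 0, -30, 0], [0, 0, -35, 0], [0, 0, -25, 0], [0, 0, 0, 0], [0, 0, 0, 0]]

```text
time_s: 42.4
eef_pos: [0.6509, 0.0554, 0.1197]
eef_rot: [1.0, 0.01, -0.002, -0.0]
wrist_force: [0.2, 0.7, -3.7]
gripper_width: 0.0233
```

```bash
python3 - <<'E'
from h import *
legs([(482.9,1.4,120,6.3),(482.9,1.4,70,6.3)])
Z=shot("top"); P=cloud("top",Z[1]); hsv=cv2.cvtColor(Z[0],cv2.COLOR_RGB2HSV)
print("bar",comps(P,(.58,.75),(-.1,.2),(.09,.13),15,hsv[...,1]<60))
Z=shot("scene"); P=cloud("scene",Z[1]); hsv=cv2.cvtColor(Z[0],cv2.COLOR_RGB2HSV)
print("bar",comps(P,(.58,.75),(-.1,.2),(.09,.13),15,hsv[...,1]<60))
E
```

```text
t 42.4 now [650.9  55.4 119.7] 1.1 w 23.3 tilt 0.19 F [ 0.2  0.7 -3.7]
(482.9, 1.4, 120, np.float64(6.3)) -> tool -169.0 50.7 -0.3 turn -0.09
(482.9, 1.4, 70, np.float64(6.3)) -> tool 0.0 0.0 50.0 turn 0.0
bar [(array([644.8, 151.6]), array([33.2, 24.6]), 0.2, np.float64(114.8), 91), (array([646. ,  91.7]), array([39.9, 32.5]), -88.5, np.float64(114.7), 102), (array([646.9,  28.6]), array([33.4, 31. ]), 1.4, np.float64(113.7), 64), (array([648.7, -31.1]), array([40.9, 33.1]), -88.1, np.float64(114.5), 152)]
bar [(array([654.3,  55.2]), array([220.4,  41.5]), -88.5, np.float64(113.9), 856)]
```

Request:
apply_moves:
  increments:
    - [[-15, 5, 0, 0], [-30, 9, 0, 0], [-35, 10, 0, 0], [-37, 11, 0, 0], [-32, 10, 0, 0], [-20, 6, 0, 0], [0, 0, 0, -0.087], [0, 0, 15, 0], [0, 0, 20, 0], [0, 0, 0, 0]]

```text
time_s: 43.75
eef_pos: [0.4818, 0.0016, 0.0832]
eef_rot: [0.999, 0.053, -0.003, -0.001]
wrist_force: [0.2, -0.1, -2.3]
gripper_width: 0.0234
```

Request:
apply_moves:
  increments:
    - [[0, 0, 0, 0], [0, 0, 0, 0], [0, 0, 0, 0]]

```text
time_s: 44.12
eef_pos: [0.4851, 0.0009, 0.0869]
eef_rot: [0.999, 0.053, 0.001, 0.0]
wrist_force: [0.9, 0.2, -2.6]
gripper_width: 0.0233
```

```bash
python3 - <<'E'
from h import *
legs([(482.9,1.4,66,6.3)])
for n in("top","scene"):
    Z=shot(n); P=cloud(n,Z[1]); hsv=cv2.cvtColor(Z[0],cv2.COLOR_RGB2HSV)
    print(n,"bar",comps(P,(.38,.6),(-.15,.15),(.07,.09),15,hsv[...,1]<60)); print("saddle",comps(P,(.38,.62),(-.13,.16),(.053,.067),5,hsv[...,1]>60))
    cv2.imwrite(f"pics/b_{n}.png",cv2.resize(Z[0][165:260,260:390] if n=="top" else Z[0][150:270,240:390],None,fx=4,fy=4,interpolation=cv2.INTER_CUBIC)[:,:,::-1])
E
```

```text
t 44.12 now [485.1   0.9  86.9] 6.1 w 23.3 tilt 0.08 F [ 0.9  0.2 -2.6]
(482.9, 1.4, 66, np.float64(6.3)) -> tool -2.1 -0.7 20.9 turn -0.003
top bar [(array([491.1, -92.8]), array([34.6, 26. ]), 0.7, np.float64(82.0), 87), (array([471.9,  91.6]), array([40.5, 34.7]), -88.2, np.float64(81.2), 138), (array([468.4,  42.9]), array([33.4, 18.8]), 41.9, np.float64(80.3), 38)]
saddle [(array([518.5, -94.7]), array([13.2,  9.7]), -87.7, np.float64(58.9), 16), (array([496.9, 102.3]), array([15.8,  6.7]), -88.0, np.float64(60.2), 18), (array([463.3, -98.2]), array([19.3, 10.3]), -79.4, np.float64(59.7), 23), (array([443.5,  96.4]), array([19. , 13.4]), -89.3, np.float64(60.0), 29)]
scene bar [(array([487.6,   1.2]), array([219.4,  39.8]), -83.7, np.float64(81.5), 677)]
saddle [(array([523.6, -93.4]), array([20.1, 11. ]), -86.0, np.float64(58.9), 29), (array([502.2, 102.1]), array([17.8, 12.8]), -73.7, np.float64(58.4), 25)]
```

View pics/b_scene.png

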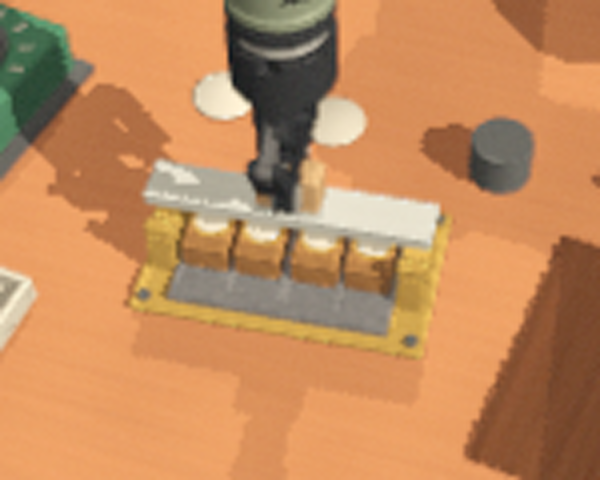

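The bar hovers above both saddles and is aligned (scene crop, bar from (160,180) to (430,235)). It needs to go about 2 mm towards -x, then down about 21 mm.

Request:
apply_moves:
  increments:
    - [[-2, -0.5, 0, 0], [0, 0, 8, 0], [0, 0, 6, 0], [0, 0, 4, 0], [0, 0, 2, 0], [0, 0, 0, 0], [0, 0, 0, 0], [0, 0, 0, 0]]

```text
time_s: 45.22
eef_pos: [0.4827, 0.0012, 0.0665]
eef_rot: [0.999, 0.053, 0.0, 0.0]
wrist_force: [0.1, -0.5, -3.9]
gripper_width: 0.0232
```

```bash
python3 - <<'E'
from h import *
legs([(482.9,1.4,65.5,6.3)])
for n in("top","scene"):
    Z=shot(n); P=cloud(n,Z[1]); hsv=cv2.cvtColor(Z[0],cv2.COLOR_RGB2HSV)
    print(n,"bar",comps(P,(.38,.6),(-.15,.15),(.05,.08),25,hsv[...,1]<60))
E
```

```text
t 45.23 now [482.7   1.2  66.5] 6.1 w 23.2 tilt 0.03 F [ 0.1 -0.5 -3.9]
(482.9, 1.4, 65.5, np.float64(6.3)) -> tool 0.3 -0.1 1.0 turn -0.003
top bar [(array([489.4, -91.9]), array([35.1, 28.4]), 6.0, np.float64(60.3), 90), (array([470.4,  90.9]), array([37.8, 36.1]), 89.7, np.float64(62.4), 136), (array([462.7,  39.4]), array([24. , 16.9]), 80.4, np.float64(62.1), 34)]
scene bar [(array([486.8,   1.5]), array([219.2,  45.1]), -84.4, np.float64(61.2), 665)]
```

Request:
apply_moves:
  increments:
    - [[0, 0, 1.5, 0], [0, 0, 0, 0], [0, 0, 0, 0]]

```text
time_s: 45.7
eef_pos: [0.4824, 0.0013, 0.0647]
eef_rot: [0.999, 0.053, -0.0, -0.0]
wrist_force: [0.8, -0.0, -2.7]
gripper_width: 0.0233
```

Request:
apply_moves:
  increments:
    - [[0, 0, 0, 0], [0, 0, 0, 0], [0, 0, 0, 0], [0, 0, 0, 0], [0, 0, 0, 0], [0, 0, -20, 0], [0, 0, -40, 0], [0, 0, -40, 0], [0, 0, -20, 0], [0, 0, 0, 0]]
  gripper: 1

```text
time_s: 46.95
eef_pos: [0.484, 0.001, 0.1868]
eef_rot: [0.999, 0.054, 0.002, 0.001]
wrist_force: [0.3, -0.7, -1.1]
gripper_width: 0.0852
```

Request:
apply_moves:
  increments:
    - [[0, 0, 0, 0], [-10, 15, 0, 0], [-15, 30, 0, 0], [-15, 35, 0, 0], [-15, 35, 0, 0], [-15, 35, 0, 0], [0, 20, 0, 0], [0, 0, 0, 0], [0, 0, 0, 0]]

```text
time_s: 48.08
eef_pos: [0.4309, -0.1744, 0.1843]
eef_rot: [0.999, 0.054, -0.0, -0.001]
wrist_force: [0.2, -0.1, 0.5]
gripper_width: 0.0853
```

```bash
python3 - <<'E'
from h import *
legs([])
for n in("top","scene"):
    Z=shot(n); P=cloud(n,Z[1]); hsv=cv2.cvtColor(Z[0],cv2.COLOR_RGB2HSV)
    print(n,"bar",comps(P,(.38,.6),(-.15,.15),(.05,.08),25,hsv[...,1]<60))
    print("saddle",comps(P,(.38,.62),(-.13,.16),(.0535,.067),5,hsv[...,1]>60))
    print("knob",comps(P,(.3,.5),(-.4,-.2),(.085,.12),10))
    m=(P[...,2]>.085)&(P[...,2]<.13)&(abs(P[...,0]-.4)<.1)&(abs(P[...,1]+.32)<.1)&(hsv[...,2]>150)&(hsv[...,1]<80); print("white",P[m].mean(0).round(4),m.sum())
    cv2.imwrite(f"pics/c_{n}.png",cv2.resize(Z[0][150:260,260:500] if n=="top" else Z[0][120:270,180:390],None,fx=3.2,fy=3.2,interpolation=cv2.INTER_CUBIC)[:,:,::-1])
E
```

```text
t 48.08 now [ 430.9 -174.4  184.3] 6.2 w 85.3 tilt 0.08 F [ 0.2 -0.1  0.5]
top bar [(array([479. ,   2.1]), array([217.9,  36.2]), -84.3, np.float64(59.9), 626)]
saddle [(array([518.3, -91.5]), array([18.9,  9.8]), -85.1, np.float64(59.9), 25), (array([495.6, 102.2]), array([15.8,  9.4]), -88.1, np.float64(60.1), 20), (array([464.5, -98.3]), array([19.1,  9.7]), -88.0, np.float64(59.0), 18), (array([443.4,  98. ]), array([22.2, 12.8]), 89.9, np.float64(59.3), 27)]
knob [(array([ 393.4, -330.5]), array([40.5, 19.4]), 82.7, np.float64(101.1), 82)]
white [ 0.3947 -0.3339  0.1   ] 6
scene bar [(array([483.8,   1.5]), array([218.4,  41.4]), -83.7, np.float64(59.4), 635)]
saddle [(array([469.2, -98.8]), array([19.4, 11.3]), 86.2, np.float64(59.4), 20), (array([447.8,  95.2]), array([18.9, 10.5]), -81.7, np.float64(60.3), 22), (array([524.3, -93. ]), array([19.8, 12.3]), -86.1, np.float64(59.7), 25), (array([494. ,   6.3]), array([40. ,  2.7]), -82.9, np.float64(65.1), 17), (array([499.8, 100.6]), array([18.9, 16.6]), -87.3, np.float64(58.4), 29)]
knob [(array([ 401.4, -319.5]), array([65. , 22.2]), 81.8, np.float64(100.3), 138)]
white [ 0.3966 -0.3354  0.1018] 5
```

View pics/c_scene.png

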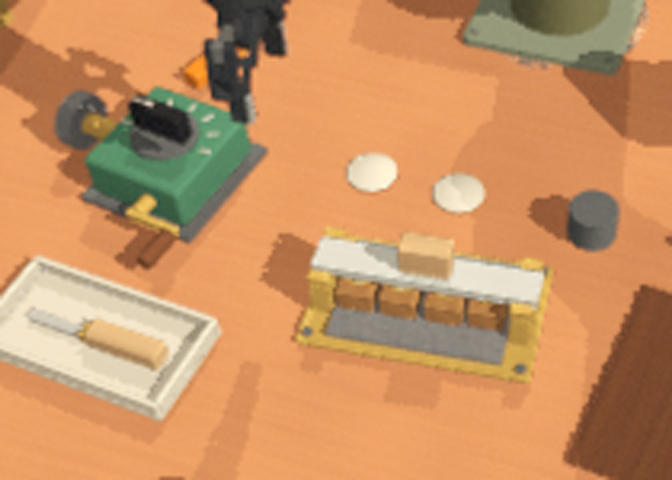

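The bar rests on both saddles (scene crop (430,270); top face 59.5–60 mm, offset about 1.5 mm). The burnisher is in the dish at (95,335). The selector's knob is at (165,118). On to the selector.

```bash
python3 - <<'E'
from h import *
legs([(398.3,-319,184,-8.5),(398.3,-319,72,-8.5)])
P=np.load("P0.npy"); m=(P[...,0]>.33)&(P[...,0]<.48)&(P[...,1]>-.46)&(P[...,1]<-.37); print("motor zmax",np.percentile(P[m][:,2],99))
E
```

```text
t 48.17 now [ 431.1 -174.1  184.5] 6.2 w 85.2 tilt 0.05 F [ 0.  -0.  -0.4]
(398.3, -319, 184, np.float64(-8.5)) -> tool -48.3 140.5 0.5 turn 0.257
(398.3, -319, 72, np.float64(-8.5)) -> tool 0.0 0.0 112.0 turn 0.0
motor zmax 0.06612434760647054
```

Request:
apply_moves:
  increments:
    - [[-6, 18, 0, 0], [-12, 35, 0, 0], [-13, 38, 0, 0], [-12, 34, 0, 0], [-5, 15, 0, 0], [0, 0, 0, 0.13], [0, 0, 0, 0.127], [0, 0, 25, 0], [0, 0, 25, 0], [0, 0, 0, 0]]
  gripper: 1

```text
time_s: 49.42
eef_pos: [0.3973, -0.3168, 0.1326]
eef_rot: [0.997, -0.074, -0.002, -0.002]
wrist_force: [-0.1, 0.1, -0.2]
gripper_width: 0.0853
```

Request:
apply_moves:
  increments:
    - [[0, 0, 0, 0], [0, 0, 0, 0]]

```text
time_s: 49.68
eef_pos: [0.3991, -0.3201, 0.1362]
eef_rot: [0.997, -0.075, 0.001, 0.001]
wrist_force: [-0.1, 0.2, 1.5]
gripper_width: 0.0857
```

```bash
python3 - <<'E'
from h import *
legs([(398.3,-319,73,-8.5)])
E
```

```text
t 49.67 now [ 399.1 -320.1  136.2] -8.6 w 85.7 tilt 0.15 F [-0.1  0.2  1.5]
(398.3, -319, 73, np.float64(-8.5)) -> tool -1.0 -0.9 63.2 turn -0.001
```

Request:
apply_moves:
  increments:
    - [[-1, -1, 20, 0], [0, 0, 20, 0], [0, 0, 14, 0], [0, 0, 7, 0], [0, 0, 2, 0], [0, 0, 0, 0], [0, 0, 0, 0]]

```text
time_s: 50.55
eef_pos: [0.3978, -0.3188, 0.0724]
eef_rot: [0.997, -0.075, 0.0, 0.0]
wrist_force: [0.8, -0.1, -0.2]
gripper_width: 0.0853
```

Request:
apply_moves:
  increments:
    - [[0, 0, 0, 0], [0, 0, 0, 0], [0, 0, 0, 0], [0, 0, 0, 0], [0, 0, 0, 0], [0, 0, 0, 0]]
  gripper: 0

```text
time_s: 51.3
eef_pos: [0.3995, -0.3188, 0.0723]
eef_rot: [0.997, -0.075, 0.002, 0.001]
wrist_force: [6.6, 0.1, -1.3]
gripper_width: 0.019
```

Gripped (19 mm), with 6.6 N of side force. I'll shift 2 mm to ease it and turn.

Request:
apply_moves:
  increments:
    - [[1.5, 0, 0, 0], [0, 0, 0, 0.1], [0, 0, 0, 0.14], [0, 0, 0, 0.14], [0, 0, 0, 0.14], [0, 0, 0, 0.14], [0, 0, 0, 0.14], [0, 0, 0, 0.14], [0, 0, 0, 0.1], [0, 0, 0, 0]]

```text
time_s: 52.55
eef_pos: [0.402, -0.3207, 0.0723]
eef_rot: [0.828, -0.561, 0.004, -0.0]
wrist_force: [9.5, -3.5, -7.2]
gripper_width: 0.0191
```

Request:
apply_moves:
  increments:
    - [[0, 0, 0, 0.1], [0, 0, 0, 0.14], [0, 0, 0, 0.14], [0, 0, 0, 0.14], [0, 0, 0, 0.14], [0, 0, 0, 0.14], [0, 0, 0, 0.14], [0, 0, 0, 0.11], [0, 0, 0, 0], [0, 0, 0, 0]]

```text
time_s: 53.8
eef_pos: [0.4017, -0.3239, 0.0724]
eef_rot: [-0.435, 0.9, -0.006, 0.001]
wrist_force: [8.4, -13.4, -11.6]
gripper_width: 0.0191
```

Request:
apply_moves:
  increments:
    - [[0, 0, 0, 0], [0, 0, 0, 0], [0, 0, 0, 0], [0, 0, 0, 0], [0, 0, -15, 0], [0, 0, -30, 0], [0, 0, -35, 0], [0, 0, -30, 0], [0, 0, 0, 0]]
  gripper: 1

```text
time_s: 54.92
eef_pos: [0.4007, -0.3206, 0.186]
eef_rot: [-0.436, 0.9, -0.004, 0.001]
wrist_force: [-0.8, -0.2, -0.6]
gripper_width: 0.0854
```

Request:
apply_moves:
  increments:
    - [[0, 0, -10, 0], [0, 25, 0, 0], [0, 40, 0, 0], [0, 40, 0, 0], [0, 40, 0, 0], [0, 25, 0, 0], [0, 0, 0, 0], [0, 0, 0, 0]]

```text
time_s: 55.92
eef_pos: [0.266, -0.2136, 0.1919]
eef_rot: [-0.436, 0.9, -0.0, 0.0]
wrist_force: [0.3, -0.2, -0.1]
gripper_width: 0.0853
```

```bash
python3 - <<'E'
from h import *
legs([])
for n in("top","scene"):
    Z=shot(n); P=cloud(n,Z[1]); hsv=cv2.cvtColor(Z[0],cv2.COLOR_RGB2HSV)
    print("knob",comps(P,(.3,.5),(-.4,-.25),(.085,.115),10))
    m=(P[...,2]>.085)&(P[...,2]<.115)&(abs(P[...,0]-.4)<.05)&(abs(P[...,1]+.32)<.05)&(hsv[...,2]>150)&(hsv[...,1]<80); print("white",P[m].mean(0).round(4),m.sum())
    print("bar",comps(P,(.38,.6),(-.15,.15),(.05,.08),25,hsv[...,1]<60))
    cv2.imwrite(f"pics/d_{n}.png",cv2.resize(Z[0][130:280,240:500] if n=="top" else Z[0][120:270,150:390],None,fx=3,fy=3,interpolation=cv2.INTER_CUBIC)[:,:,::-1])
E
```

```text
t 55.92 now [ 266.  -213.6  191.9] -128.4 w 85.3 tilt 0.03 F [ 0.3 -0.2 -0.1]
knob [(array([ 395.4, -319.4]), array([63.5, 21.1]), -38.3, np.float64(100.7), 156)]
white [ 0.3821 -0.3097  0.0998] 14
bar [(array([479. ,   1.9]), array([218. ,  37.5]), -84.4, np.float64(59.6), 629)]
knob [(array([ 400.7, -320.6]), array([64.5, 26.5]), -34.9, np.float64(99.3), 151)]
white [ 0.3855 -0.31    0.1023] 13
bar [(array([484.4,   1.4]), array([218.6,  39.5]), -83.9, np.float64(59.5), 638)]
```

View pics/d_top.png

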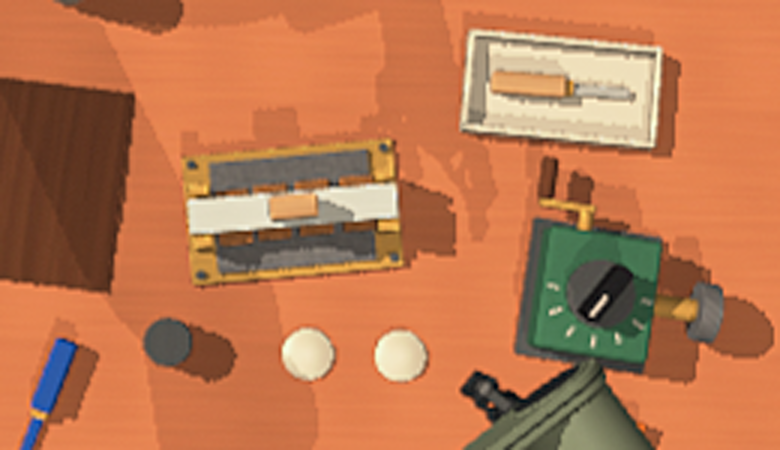

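The selector turned 119.6° clockwise (knob at (600,292), white line pointing lower left). The bar rests on the saddles at (293,207) with four block ends showing evenly on both sides. The burnisher is in the dish at (560,87). Handing in.

```bash
python3 - <<'E'
from h import *
o=env.get_obs(); print(o["time_s"],np.abs(o["qd"]).max().round(4)); print(env.sign_off())
E
```

```text
56.025 0.0047
the job is handed in; nothing more can be done
None
```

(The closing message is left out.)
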